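# Arm the vacuum pump at its guarded switch

### The job

Switch on the vacuum pump at the switch box with the red guard: lift the red sprung guard, throw the toggle beneath it all the way across to the on side (towards the guard's hinge), then let the guard drop fully shut over it. Do not touch the switch box with the blue guard.

Things in the scene. Friction and masses are not known exactly. Their poses are not given: they have to be found in the camera images.
- red_switch: Grey switch box, fixed, 150 (x) x 110 (y) x 60 high (z), red guard on top; stands left or right, turned up to 20 degrees. Origin: centre of its underside; x runs from its front (robot side) to its hinge end, z up. On its top lies a black bezel, x -35 to 65, 46 wide, top at z 68. The guard is hinged along y at x 65, z 68. Shut, it covers x -27 to 65, y -20 to 20, z 68 to 114.
- red_grip (a point): Point on the red guard midway between its two black grip bosses: round, 24 across, one on each side near the front, 48 over their outer faces along y. Guard shut: x -13, y 0, z 98 mm in the box frame; it swings with the guard. Straddle the hood from above, pinch the bosses across y; they can turn in the pads as the guard swings.
- red_guard (a joint): Hinge angle of the red guard, a hood open below (walls 3 mm), rad: 0 shut; grows as its front swings up and back towards the box's +x; 1.9 fully open, leaning back past upright. A light spring and its weight pull it shut below about 1.4; above that its weight holds it open. 1 to 2 N at the bosses moves it. Open, a push towards -x on its outer face, from behind, tips it; it then drops shut by itself.
- red_toggle (a joint): Angle of the steel toggle under the red guard, rad: 0 off, leaning 0.45 towards the box's -x; 0.9 on, leaning 0.45 towards +x (the hinge). Pivot along y at x 18, y 0, z 68 in the box frame; stem 9 mm thick, ball 14 mm, ball centre 34 mm from the pivot. It stays where it is left and stops hard at both ends; 1 to 2 N moves it.
- blue_switch: A like switch box with a blue guard, same measures and axes, on the other side. Not to be touched.

How it is judged (in metres and radians):
On the way, in this order (a step that is already met when the one before it is completed fails the run):
1. the red guard is lifted with the toggle still off (value of joint red_guard above 0.7 rad and value of joint red_toggle below 0.3 rad), for 0.1 s.
2. the toggle is thrown on while the guard is up (value of joint red_guard above 0.5 rad and value of joint red_toggle above 0.65 rad), for 0.1 s.
At the end, for the whole second after the job is handed in: The red toggle is on (above 0.65 rad of 0.9), and the red guard is shut over it (below 0.1 rad) and at rest (value of joint red_guard below 0.1 rad and value of joint red_toggle above 0.65 rad and velocity of joint red_guard between -0.1 and 0.1 rad/s); the robot touches nothing.
It fails at once if the robot touches the blue switch box or its guard (over 1 N) (contact force between blue_switch and the arm above 1 N or contact force between blue_switch and the fingers above 1 N).
It also fails if it takes over 48 s, if anything falls off the work surface, if the arm or the gripper's body presses on something with over 40 N, if the wrist force passes 120 N, or if a joint passes its speed limit or range.

### The arm

A 7-joint arm with a two-finger parallel gripper is mounted at the origin on the work surface. World frame = base frame: x ahead of the robot, y to its left, z up, the work surface at z = 0. Lengths are in m, angles in degrees, forces in N, time in s.
With the tool pointing down it reaches from about 0.4 to 0.85 m from the base axis. Payload 4.5 kg.
Tool frame: the origin (TCP) lies on the centre line of the jaws, within the pads' length; the fingertips stand 19 mm ahead of it and the grasp point (between the pads) is the TCP; z points along the fingers, y is the direction in which the jaws open and shut (so a half turn about z gives the same grasp; the last joint's range is limited). The gripper opens to 85 mm and grips with 20 to 120 N. Pads are 22 mm wide; open, the fingers measure 114 mm over their backs; the gripper's body (76 mm by 85 mm) begins 54 mm behind the grasp point. The pads swing forward as they close: fully open they stand 13 mm farther back than shut.
Start: joints at [-70.084, 39.483, -11.15, 89.685, 9.013, 51.709, -12.324], TCP at [0.193, 0.595, 0.25] pointing down, gripper open.
Joint ranges: [-172.22, 172.22], [-26.19, 119.32], [-84.43, 86.54], [7.71, 146.69], [-57.33, 237.33], [2.42, 119.75], [-152.13, 152.13]. Speed limits (degrees/s): [147.25, 147.25, 180, 180, 180, 180, 180].

### API

Orientations are given as a 3x3 rotation matrix whose columns are the frame's x, y, z axes.
In Python, from rig import robot gives the robot as it stands. The module is installed in compiled form; this text tells all that it offers.
- The arm moves only by the tool step_arm, never from a script. Its argument "targets" is a list of rows, each a list of 2 entries, a list of its own where there are three numbers: the shift along the tool's x, y, z in m, then the turn about the tool's z in rad. In form: [[[x, y, z], spin], ...]. A call has 1 to 8 rows; each row shifts and turns the pose as measured when the row begins, along the tool's axes as they then stand; what a row does not reach is not made up. A row lasts 1/8 s, in which the tool goes at most 62.5 mm and 10.7 degrees, less where a joint would pass 70% of its speed; a pose out of reach is approached as far as the arm can. A call is refused whole if a number of a shift passes 0.0625 or a number of a turn 0.188, either way. A call with a gripper value outside its range is refused whole. "jaw" is the finger opening in m, from 0 to 0.0854, set as the call begins (left out, the last holds). The fingers move at their own pace and stop on an object; "force" is the grip in N (left out, the last holds). Time passes only in rows, so rows that do not move let the fingers close. It gives the time, the measured TCP pose, the force and the opening at its end, in the units of the state.
- robot.get_obs(): the state, without advancing time (a new reading comes with each control period).
- robot.camera(name): name is "side" or "top" or "wrist"; returns the picture (384x512x3 uint8, red, green, blue); there is no depth.
- robot.camera_info(name): a dict with "intrinsics" (3x3 intrinsics, pixels), "cam_to_world" (4x4, takes a point from camera to world coordinates); the wrist camera has in their place "mount" (4x4, takes a point from camera to tool coordinates, whose origin is the TCP and whose axes are the flange's). Camera axes: x right, y down, z forward; pixel columns grow to the right and rows downward; lengths in m; the calibration is good to about 2 mm. A picture is of the moment at which its call begins: read the wrist's pose just before it. camera_info takes no time and is no camera call.
- robot.hand_in(): hands the job in, once; it reports no verdict.
The state is a dict: "time_s": time; "joints": joint angles; "joint_velocities": joint speeds; "effort": joint torques, N m; "tool_pos": TCP position; "orientation": TCP orientation; "force": force on the tool from outside, world axes, zero at the start; "moment": the same for the moment, N m; "gripper_width": finger opening in m.
Only numpy, scipy, OpenCV 4.12 (cv2) and the standard library are available. Lean on these libraries where they do the work, as an engineer would, in place of code of your own. Each camera call takes 0.05 s, during which the arm holds its last target. There are 200 camera calls.

## Working session

There is one attempt and no reset: what is moved stays moved. The work goes in short steps, Python scripts to look and compute and a tool call to move; the robot and the scene stay as the last step left them, time stands still between calls to the robot, and variables do not carry over. Pictures are saved under pics/ and viewed, about 8 in all and at most 12, crops included, and the job is handed in when it is done.

Besides the shell and the picture viewer there is one more tool, called after "Request:" as name(argument=value, ...) on one line, values as JSON. step_arm: Moves the arm, as the interface text tells. Its arguments: {"type":"object","properties":{"targets":{"type":"array"},"jaw":{"type":"number"},"force":{"type":"number"}},"required":["targets"]}

```bash
mkdir -p pics; python3 - <<'E'
from rig import robot
import cv2, numpy as np
o=robot.get_obs(); print(o['time_s'],o['tool_pos'],np.round(o['orientation'],3).tolist(),o['force'],o['gripper_width'])
for n in ['top','side']:
    im=robot.camera(n); cv2.imwrite(f'pics/{n}0.png',im[...,::-1])
    i=robot.camera_info(n); print(n,np.round(i['intrinsics'],1).tolist(),np.round(i['cam_to_world'],3).tolist())
print(robot.camera_info('wrist'))
a=cv2.imread('pics/top0.png');b=cv2.imread('pics/side0.png')
cv2.imwrite('pics/both0.png',cv2.resize(np.hstack([a,b]),(800,300),interpolation=cv2.INTER_AREA))
E
```

```text
0.0 [0.19281194 0.59385443 0.24945689] [[-0.951, 0.309, -0.0], [0.309, 0.951, -0.002], [-0.0, -0.002, -1.0]] [0.19783626 0.35006066 0.35667734] 0.08508094058723484
top [[433.7, 0.0, 257.8], [0.0, 433.7, 198.4], [0.0, 0.0, 1.0]] [[-0.008, -0.998, 0.061, 0.445], [-1.0, 0.009, 0.018, -0.02], [-0.019, -0.06, -0.998, 1.005], [0.0, 0.0, 0.0, 1.0]]
side [[454.6, 0.0, 251.7], [0.0, 454.6, 196.4], [0.0, 0.0, 1.0]] [[0.879, -0.293, 0.376, 0.191], [-0.476, -0.534, 0.698, -0.595], [-0.004, -0.793, -0.609, 0.604], [0.0, 0.0, 0.0, 1.0]]
{'intrinsics': array([[308.86799488,   0.        , 251.65322186],
       [  0.        , 308.86799488, 191.89923823],
       [  0.        ,   0.        ,   1.        ]]), 'mount': array([[ 1.60245888e-04, -9.44715827e-01, -3.27890196e-01,
         8.63193223e-02],
       [ 9.99999931e-01,  4.10973515e-05,  3.70308597e-04,
        -4.78173080e-04],
       [-3.36360974e-04, -3.27890233e-01,  9.44715768e-01,
        -1.23917419e-01],
       [ 0.00000000e+00,  0.00000000e+00,  0.00000000e+00,
         1.00000000e+00]])}
```

View pics/both0.png

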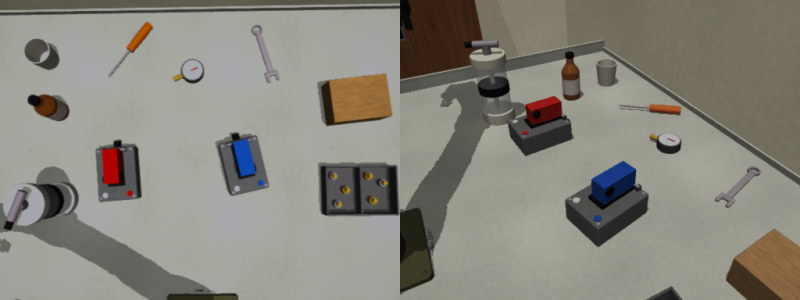

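```bash
python3 - <<'E'
import cv2, numpy as np
a=cv2.imread('pics/top0.png');b=cv2.imread('pics/side0.png')
A=cv2.resize(a[165:275,100:200],(400,440),interpolation=cv2.INTER_CUBIC)
B=cv2.resize(b[110:210,130:230],(400,400),interpolation=cv2.INTER_CUBIC)
c=np.zeros((440,800,3),np.uint8);c[:,:400]=A;c[:400,400:]=B
cv2.imwrite('pics/crop0.png',c)
E
```

```text
(no output)
```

View pics/crop0.png

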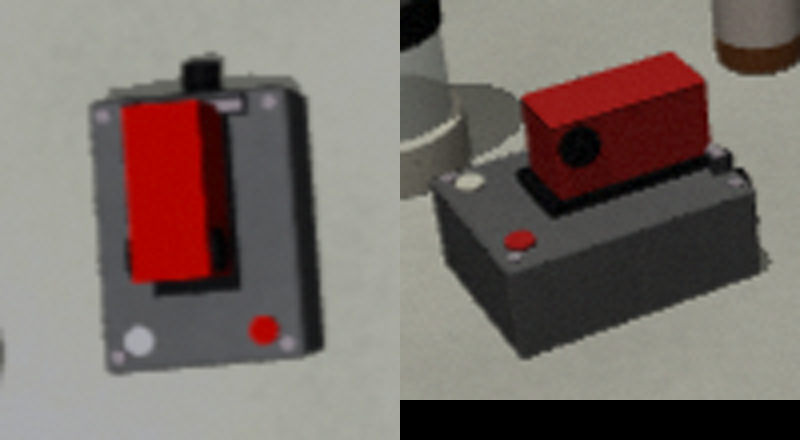

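```bash
cat > h.py <<'E'
import cv2, numpy as np
from rig import robot
def ray(name,uv,z,info=None):
    i=info or robot.camera_info(name); K,T=i['intrinsics'],i['cam_to_world']
    uv=np.atleast_2d(uv).astype(float)
    d=np.c_[(uv-[K[0,2],K[1,2]])/[K[0,0],K[1,1]],np.ones(len(uv))]@T[:3,:3].T
    s=(z-T[2,3])/d[:,2]; return T[:3,3]+d*s[:,None]
def proj(name,P,info=None):
    i=info or robot.camera_info(name); K,T=i['intrinsics'],i['cam_to_world']
    p=(np.atleast_2d(P)-T[:3,3])@T[:3,:3]; q=p@K.T; return q[:,:2]/q[:,2:]
E
python3 - <<'E'
from h import *
a=cv2.imread('pics/top0.png').astype(int); 
for thr in (150,165,180):
  m=((a[...,2]>thr)&(a[...,1]<60)).astype(np.uint8); m[:, :100]=0; m[:165]=0; m[275:]=0; m[:,200:]=0
  n,l,s,c=cv2.connectedComponentsWithStats(m); k=1+np.argmax(s[1:,4]); ys,xs=np.where(l==k)
  P=ray('top',np.c_[xs,ys],.114)[:,:2]
  r=cv2.minAreaRect((P*1000).astype(np.float32)); print(thr,s[k,4],r,P.mean(0))
ims=lambda p,o:np.array(p)/4.+o-.375
sc=ray('top',ims([(103,116),(269,102),(118,357),(288,343)],(100,165)),.06); print(np.round(sc,4),sc.mean(0))
v=(sc[0]+sc[1]-sc[2]-sc[3])[:2]; print('yaw screws',np.degrees(np.arctan2(v[1],v[0])))
h=ray('top',ims([(122,105),(197,100),(135,282),(211,276)],(100,165)),.114);v=(h[0]+h[1]-h[2]-h[3])[:2]; print(np.round(h,4),h.mean(0),'yaw hood',np.degrees(np.arctan2(v[1],v[0])))
# side: hood top corners frontleft, frontright, backright, backleft
s=ray('side',ims([(122,97),(143,133),(306,80),(274,52)],(130,110)),.114); print(np.round(s,4),s.mean(0));v=(s[3]+s[2]-s[0]-s[1])[:2]; print('yaw',np.degrees(np.arctan2(v[1],v[0])))
# pump extents
print('pump',ray('side',[(615-400,45/300*384)],.25)) 
E
```

```text
150 805 ((472.4871520996094, 238.0715789794922), (90.47451782226562, 38.651588439941406), 4.508275985717773) [0.47259683 0.23786731]
165 753 ((473.2327880859375, 237.4333038330078), (88.79522705078125, 36.575172424316406), 4.811427593231201) [0.47302228 0.23746217]Traceback (most recent call last):
  File "<stdin>", line 5, in <module>
    return _wrapfunc(a, 'argmax', axis=axis, out=out, **kwds)
    return bound(*args, **kwds)
ValueError: attempt to get argmax of an empty sequence
```

```bash
python3 - <<'E'
from h import *
ims=lambda p,o:np.array(p)/4.+o-.375
sc=ray('top',ims([(103,116),(269,102),(118,357),(288,343)],(100,165)),.06); print(np.round(sc,4).tolist(),sc.mean(0))
v=(sc[0]+sc[1]-sc[2]-sc[3])[:2]; print('yaw screws',np.degrees(np.arctan2(v[1],v[0])))
h=ray('top',ims([(122,105),(197,100),(135,282),(211,276)],(100,165)),.114);v=(h[0]+h[1]-h[2]-h[3])[:2]; print(h.mean(0),'yaw hood',np.degrees(np.arctan2(v[1],v[0])))
s=ray('side',ims([(122,97),(143,133),(306,80),(274,52)],(130,110)),.114); print(np.round(s,4).tolist(),s.mean(0));v=(s[3]+s[2]-s[0]-s[1])[:2]; print('yaw',np.degrees(np.arctan2(v[1],v[0])))
# pump: two-view heights: top knob. Side pix of top cap (482,44)/400*512 ; top pix (15,207)*1.28
for z in (.1,.15,.2,.25,.3): print(z,np.round(ray('side',[(82*1.28,44*1.28)],z)[0],3),np.round(ray('top',[(15*1.28,207*1.28)],z)[0],3))
print('base',ray('side',[(98*1.28,118*1.28)],0),ray('top',[(62*1.28,198*1.28)],0))
E
```

```text
[[0.5157, 0.2877, 0.06], [0.5225, 0.1962, 0.06], [0.384, 0.2781, 0.06], [0.3909, 0.1852, 0.06]] [0.45328386 0.23681654 0.06      ]
yaw screws 4.464471055574904
[0.47279186 0.23689335 0.114     ] yaw hood 4.857055076228828
[[0.4253, 0.2552, 0.114], [0.4223, 0.214, 0.114], [0.5198, 0.2244, 0.114], [0.5171, 0.2623, 0.114]] [0.47113237 0.23897362 0.114     ]
yaw 5.287545994366517
0.1 [0.443 0.812 0.1  ] [0.365 0.497 0.1  ]
0.15 [0.418 0.672 0.15 ] [0.37  0.468 0.15 ]
0.2 [0.393 0.533 0.2  ] [0.374 0.44  0.2  ]
0.25 [0.368 0.393 0.25 ] [0.378 0.411 0.25 ]
0.3 [0.343 0.253 0.3  ] [0.383 0.382 0.3  ]
base [[3.74512386e-01 4.12907711e-01 1.11022302e-16]] [[0.38193363 0.41330365 0.        ]]
```

Request:
step_arm(targets=[[[0,0,-0.06],0],[[0,0,-0.06],-0.13],[[0,0,0],-0.13],[[0,0,0],-0.13],[[0,0,0],0]])

```text
time_s: 0.72
tool_pos: [0.1926, 0.5928, 0.3708]
orientation: [[-0.996, -0.087, -0.002], [-0.087, 0.996, -0.007], [0.002, -0.007, -1.0]]
force: [0.2, -0.9, -0.3]
gripper_width: 0.0856
```

```bash
cat >> h.py <<'E'
O=np.array([.453,.2372,0.]); YAW=np.radians(4.7)
B=np.array([[np.cos(YAW),-np.sin(YAW),0],[np.sin(YAW),np.cos(YAW),0],[0,0,1]])
def status(*targets):
    """box-frame tool pose, then shifts in tool axes to reach each box-frame target (mm) in turn"""
    o=robot.get_obs(); R=np.array(o['orientation']); p=np.array(o['tool_pos'])
    print('t %.2f box(mm)'%o['time_s'],np.round((p-O)@B*1000,1),'world',np.round(p,4),'F',np.round(o['force'],1),'w',round(o['gripper_width'],4))
    y=R[:,1]; print('spin needed',round(float(-((YAW+np.pi/2)-np.arctan2(y[1],y[0]))),3),'tool z',np.round(R[:,2],3))
    for t in targets:
        q=O+B@(np.array(t)/1000); print(t,'shift mm',np.round(R.T@(q-p)*1000,1)); p=q
E
python3 -c "
from h import *
status([-13,0,330],[-13,0,180],[-13,0,98])"
```

```text
t 0.72 box(mm) [-230.4  375.8  370.8] world [0.1926 0.5928 0.3708] F [ 0.2 -0.9 -0.3] w 0.0856
spin needed 0.005 tool z [-0.002 -0.007 -1.   ]
[-13, 0, 330] shift mm [-215.6 -376.6   43. ]
[-13, 0, 180] shift mm [ -0.3   1.1 150. ]
[-13, 0, 98] shift mm [-0.2  0.6 82. ]
```

Request:
step_arm(targets=[[[-0.027,-0.047,0],0],[[-0.027,-0.047,0],0],[[-0.027,-0.047,0],0],[[-0.027,-0.047,0],0],[[-0.027,-0.047,0],0],[[-0.027,-0.047,0.02],0],[[-0.027,-0.047,0.02],0],[[-0.027,-0.047,0],0]])

```text
time_s: 1.72
tool_pos: [0.4405, 0.2265, 0.3272]
orientation: [[-0.997, -0.074, -0.008], [-0.074, 0.997, -0.01], [0.009, -0.01, -1.0]]
force: [1.2, 0.0, -0.5]
gripper_width: 0.0851
```

```bash
python3 -c "
from h import *
status([-13,0,230],[-13,0,98])
o=robot.get_obs(); im=robot.camera('wrist'); cv2.imwrite('pics/w1.png',im[...,::-1])
"
```

```text
t 1.73 box(mm) [-13.3  -9.6 327.2] world [0.4405 0.2265 0.3272] F [ 1.2  0.  -0.5] w 0.0851
spin needed -0.008 tool z [-0.008 -0.01  -1.   ]
[-13, 0, 230] shift mm [-1.  10.6 97.1]
[-13, 0, 98] shift mm [ -1.1   1.3 132. ]
```

View pics/w1.png

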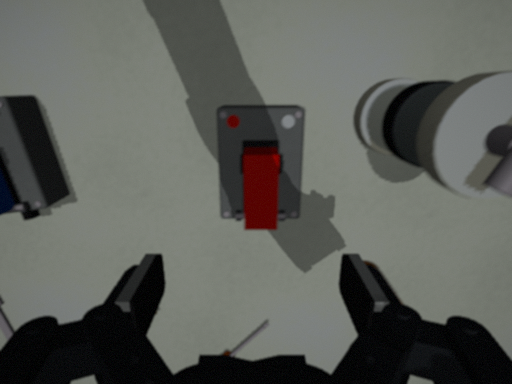

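Request:
step_arm(targets=[[[0,0.005,0.05],-0.008],[[-0.001,0.005,0.04],0],[[0,0,0],0],[[0,0,0],0]])

```text
time_s: 2.28
tool_pos: [0.4485, 0.2239, 0.236]
orientation: [[-0.999, -0.053, -0.002], [-0.053, 0.998, -0.017], [0.003, -0.017, -1.0]]
force: [0.3, 0.1, 0.4]
gripper_width: 0.0854
```

```bash
cat >> h.py <<'E'
def winfo():
    o=robot.get_obs(); i=robot.camera_info('wrist'); T=np.eye(4); T[:3,:3]=o['orientation']; T[:3,3]=o['tool_pos']
    return dict(intrinsics=i['intrinsics'],cam_to_world=T@i['mount'])
E
python3 -c "
from h import *
i=winfo(); im=robot.camera('wrist')[...,::-1].copy()
status([-13,0,98])
a=im.astype(int); m=((a[...,2]>90)&(a[...,1]<45)&(a[...,0]<45)).astype(np.uint8)
n,l,s,c=cv2.connectedComponentsWithStats(m); k=1+np.argmax(s[1:,4]); ys,xs=np.where(l==k)
print(s[k]); r=cv2.minAreaRect((ray('w',np.c_[xs,ys],.114,i)[:,:2]*1000).astype(np.float32)); print(r)
Hd=[(x,y,114) for x,y in [(-27,-20),(-27,20),(65,20),(65,-20)]]; Bx=[(x,y,60) for x,y in [(-75,-55),(-75,55),(75,55),(75,-55)]]
for q in (Hd,Bx): cv2.polylines(im,[np.round(proj('w',O+np.array(q)/1000@B.T,i)).astype(np.int32)],True,(0,255,0),1)
cv2.imwrite('pics/w2.png',im)"
```

```text
t 2.33 box(mm) [ -5.6 -12.9 236.2] world [0.4485 0.2239 0.2362] F [ 0.4  0.6 -0.2] w 0.0853
spin needed -0.029 tool z [-0.002 -0.017 -1.   ]
[-13, 0, 98] shift mm [  7.4  15.  137.9]
[247 168  31  40 330]
((443.2882080078125, 230.3064727783203), (34.45038986206055, 24.73238754272461), 3.2843809127807617)
```

View pics/w2.png

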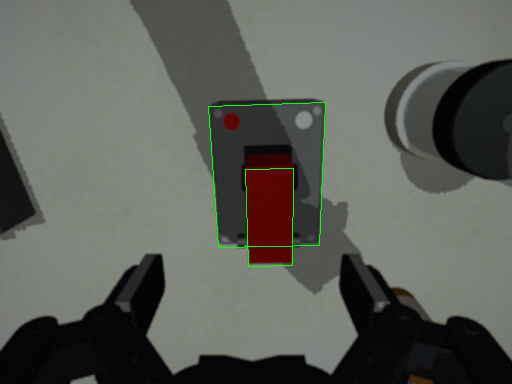

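Request:
step_arm(targets=[[[0.004,0.008,0.02],-0.015],[[0.004,0.008,0.02],-0.015],[[0,0,0],0]])

```text
time_s: 2.7
tool_pos: [0.442, 0.241, 0.1999]
orientation: [[-0.997, -0.082, 0.007], [-0.082, 0.997, -0.012], [-0.006, -0.012, -1.0]]
force: [0.1, -0.8, 0.7]
gripper_width: 0.0855
```

```bash
python3 -c "
from h import *
status([-13,0,98])"
```

```text
t 2.70 box(mm) [-10.7   4.7 199.9] world [0.442  0.241  0.1999] F [ 0.1 -0.8  0.7] w 0.0855
spin needed -0.0 tool z [ 0.007 -0.012 -1.   ]
[-13, 0, 98] shift mm [  2.9  -3.4 102. ]
```

Request:
step_arm(targets=[[[0.001,-0.002,0.025],0],[[0.001,-0.001,0.025],0],[[0,0,0],0]])

```text
time_s: 3.08
tool_pos: [0.4447, 0.2385, 0.1542]
orientation: [[-0.997, -0.079, 0.016], [-0.079, 0.997, -0.007], [-0.016, -0.009, -1.0]]
force: [0.6, 0.5, -0.7]
gripper_width: 0.0855
```

```bash
python3 -c "
from h import *
status([-13,0,98])"
```

```text
t 3.08 box(mm) [ -8.2   2.  154.2] world [0.4447 0.2385 0.1542] F [ 0.6  0.5 -0.7] w 0.0855
spin needed -0.003 tool z [ 0.016 -0.007 -1.   ]
[-13, 0, 98] shift mm [ 5.7 -1.5 56.1]
```

Request:
step_arm(targets=[[[0.002,-0.001,0.018],0],[[0.002,0,0.018],0],[[0.001,0,0.016],0],[[0,0,0],0]])

```text
time_s: 3.58
tool_pos: [0.4467, 0.2391, 0.1085]
orientation: [[-0.997, -0.075, 0.029], [-0.075, 0.997, -0.001], [-0.029, -0.003, -1.0]]
force: [-0.1, 0.6, 1.0]
gripper_width: 0.0858
```

```bash
python3 -c "
from h import *
status([-13,0,98])"
```

```text
t 3.58 box(mm) [ -6.1   2.4 108.5] world [0.4467 0.2391 0.1085] F [-0.1  0.6  1. ] w 0.0858
spin needed -0.007 tool z [ 0.029 -0.001 -1.   ]
[-13, 0, 98] shift mm [ 7.1 -2.5 10.3]
```

Request:
step_arm(targets=[[[0.005,-0.0015,0.006],-0.005],[[0.004,-0.001,0.006],0],[[0,0,0],0]])

```text
time_s: 3.95
tool_pos: [0.4395, 0.2365, 0.0984]
orientation: [[-0.996, -0.08, 0.033], [-0.08, 0.997, 0.002], [-0.033, -0.001, -0.999]]
force: [-0.2, -0.6, 0.2]
gripper_width: 0.0854
```

```bash
python3 -c "
from h import *
status([-13,0,98])"
```

```text
t 3.95 box(mm) [-13.6   0.4  98.4] world [0.4395 0.2365 0.0984] F [-0.2 -0.6  0.2] w 0.0854
spin needed -0.002 tool z [ 0.033  0.002 -0.999]
[-13, 0, 98] shift mm [-0.5 -0.4  0.4]
```

Aligned; close on the bosses lightly.

Request:
step_arm(targets=[[[0,0,0],0],[[0,0,0],0],[[0,0,0],0],[[0,0,0],0],[[0,0,0],0],[[0,0,0],0]], jaw=0.04, force=20)

```text
time_s: 4.7
tool_pos: [0.4397, 0.2362, 0.099]
orientation: [[-0.996, -0.08, 0.033], [-0.08, 0.997, 0.001], [-0.033, -0.001, -0.999]]
force: [-0.4, -0.7, 0.9]
gripper_width: 0.0477
```

```bash
python3 -c "
from h import *
status([-13,0,98])
# arc waypoints of the grip, box frame
p=None
for th in np.arange(0,1.81,.15):
    a=np.arctan2(30,-78)-th; q=np.array([65+83.6*np.cos(a),68+83.6*np.sin(a)])
    print(round(th,2),np.round(q,1), '' if p is None else np.round(q-p,1)); p=q
"
```

```text
t 4.70 box(mm) [-13.3   0.1  99. ] world [0.4397 0.2362 0.099 ] F [-0.4 -0.7  0.9] w 0.0477
spin needed -0.002 tool z [ 0.033  0.001 -0.999]
[-13, 0, 98] shift mm [-0.3 -0.1  1. ]
0.0 [-13.  98.] 
0.15 [ -7.7 109.3] [ 5.4 11.3]
0.3 [ -0.7 119.7] [ 7.  10.4]
0.45 [  7.8 129. ] [8.5 9.2]
0.6 [ 17.5 136.8] [9.8 7.9]
0.75 [ 28.4 143.1] [10.8  6.3]
0.9 [ 40.  147.8] [11.6  4.6]
1.05 [ 52.2 150.6] [12.2  2.8]
1.2 [ 64.7 151.6] [12.5  1. ]
1.35 [ 77.2 150.7] [12.5 -0.9]
1.5 [ 89.4 148. ] [12.2 -2.8]
1.65 [101.1 143.4] [11.7 -4.5]
1.8 [112.  137.2] [10.9 -6.2]
```

Request:
step_arm(targets=[[[-0.0055,0,-0.011],0],[[-0.007,0,-0.01],0],[[-0.0085,0,-0.009],0]])

```text
time_s: 5.08
tool_pos: [0.4586, 0.2376, 0.1282]
orientation: [[-0.996, -0.079, 0.029], [-0.079, 0.997, -0.0], [-0.029, -0.003, -1.0]]
force: [1.6, 0.5, -7.6]
gripper_width: 0.0476
```

```bash
cat >> h.py <<'E'
def arc(*ths):
    o=robot.get_obs(); p=(np.array(o['tool_pos'])-O)@B*1000
    print('radius',np.hypot(p[0]-65,p[2]-68).round(1),'theta',round(np.arctan2(30,-78)-np.arctan2(p[2]-68,p[0]-65),3))
    status(*[[65+83.6*np.cos(np.arctan2(30,-78)-t),0,68+83.6*np.sin(np.arctan2(30,-78)-t)] for t in ths])
E
python3 -c "
from h import *
arc(.5,.65,.8,.95,1.1)"
```

```text
radius 84.6 theta 0.425
t 5.08 box(mm) [  5.6  -0.  128.2] world [0.4586 0.2376 0.1282] F [ 1.6  0.5 -7.6] w 0.0476
spin needed -0.003 tool z [ 0.029 -0.    -1.   ]
[np.float64(10.912130094767498), 0, np.float64(131.7452926035691)] shift mm [-5.4  0.  -3.4]
[np.float64(21.04545605119933), 0, np.float64(139.11229194909237)] shift mm [-10.3   0.   -7.1]
[np.float64(32.16590630434696), 0, np.float64(144.88226252644415)] shift mm [-11.3   0.   -5.4]
[np.float64(44.02373951579292), 0, np.float64(148.9256232357755)] shift mm [-12.    0.   -3.7]
[np.float64(56.35265431557977), 0, np.float64(151.15156891252346)] shift mm [-12.4   0.   -1.9]
```

Force is small; the guard swings with the grip.

Request:
step_arm(targets=[[[-0.006,0,-0.003],0],[[-0.0105,0,-0.007],0],[[-0.0115,0,-0.0055],0],[[-0.012,0,-0.0035],0]])

```text
time_s: 5.58
tool_pos: [0.4905, 0.2401, 0.1465]
orientation: [[-0.997, -0.081, 0.013], [-0.081, 0.997, -0.005], [-0.013, -0.006, -1.0]]
force: [-3.4, -0.9, 2.4]
gripper_width: 0.0479
```

```bash
python3 -c "
from h import *
arc(1.05,1.2,1.35,1.5,1.65)"
```

```text
radius 83.2 theta 0.868
t 5.58 box(mm) [ 3.760e+01 -1.000e-01  1.465e+02] world [0.4905 0.2401 0.1465] F [-3.4 -0.9  2.4] w 0.0479
spin needed -0.001 tool z [ 0.013 -0.005 -1.   ]
[np.float64(52.20761490815852), 0, np.float64(150.61546394992908)] shift mm [-14.7   0.1  -3.9]
[np.float64(64.6971602494843), 0, np.float64(151.5994514819655)] shift mm [-12.5   0.   -0.8]
[np.float64(77.19350671872292), 0, np.float64(150.70597556344075)] shift mm [-12.5   0.    1. ]
[np.float64(89.41601331469974), 0, np.float64(147.95510173726507)] shift mm [-12.2   0.    2.9]
[np.float64(101.09018888942992), 0, np.float64(143.40860869904225)] shift mm [-11.6   0.    4.7]
```

Request:
step_arm(targets=[[[-0.0145,0,-0.004],0],[[-0.0125,0,-0.001],0],[[-0.0125,0,0.001],0],[[-0.012,0,0.003],0],[[-0.0115,0,0.0045],0]])

```text
time_s: 6.2
tool_pos: [0.5552, 0.2451, 0.1432]
orientation: [[-0.997, -0.081, 0.011], [-0.081, 0.997, -0.006], [-0.01, -0.007, -1.0]]
force: [-2.1, 0.2, 0.9]
gripper_width: 0.0479
```

```bash
python3 -c "
from h import *
arc(1.6,1.7,1.8)"
```

```text
radius 84.0 theta 1.666
t 6.20 box(mm) [102.5  -0.5 143.2] world [0.5552 0.2451 0.1432] F [-2.1  0.2  0.9] w 0.0479
spin needed -0.001 tool z [ 0.011 -0.006 -1.   ]
[np.float64(97.2762259323859), 0, np.float64(145.1181252337061)] shift mm [ 5.2  0.5 -2. ]
[np.float64(104.81394516965744), 0, np.float64(141.51060991467497)] shift mm [-7.5  0.   3.7]
[np.float64(111.9538566275343), 0, np.float64(137.16860088075333)] shift mm [-7.1  0.   4.4]
```

One more bit to 1.8, then open.

Request:
step_arm(targets=[[[-0.0095,0,0.006],0],[[0,0,0],0]])

```text
time_s: 6.45
tool_pos: [0.5674, 0.246, 0.1364]
orientation: [[-0.997, -0.08, 0.013], [-0.08, 0.997, -0.006], [-0.012, -0.007, -1.0]]
force: [-0.7, 0.0, 0.9]
gripper_width: 0.0478
```

Request:
step_arm(targets=[[[0,0,0],0],[[0,0,0],0],[[0,0,0],0],[[0,0,0],0],[[0,0,0],0]], jaw=0.085)

```text
time_s: 7.08
tool_pos: [0.5667, 0.2462, 0.136]
orientation: [[-0.997, -0.081, 0.013], [-0.081, 0.997, -0.006], [-0.012, -0.007, -1.0]]
force: [-0.3, 0.4, -0.1]
gripper_width: 0.0846
```

```bash
python3 -c "
from h import *
arc(1.8)"
```

```text
radius 83.9 theta 1.828
t 7.08 box(mm) [114.1  -0.4 136. ] world [0.5667 0.2462 0.136 ] F [-0.3  0.4 -0.1] w 0.0846
spin needed -0.001 tool z [ 0.013 -0.006 -1.   ]
[np.float64(111.9538566275343), 0, np.float64(137.16860088075333)] shift mm [ 2.1  0.4 -1.2]
```

Request:
step_arm(targets=[[[0,0,-0.03],0],[[0,0,-0.035],0],[[0,0,-0.035],0],[[0,0,0],0]])

```text
time_s: 7.58
tool_pos: [0.565, 0.2467, 0.2385]
orientation: [[-0.997, -0.082, 0.012], [-0.082, 0.997, -0.006], [-0.011, -0.007, -1.0]]
force: [-0.0, 0.3, -0.7]
gripper_width: 0.085
```

Request:
step_arm(targets=[[[0.036,0,0],0],[[0.036,0,0],0],[[0.036,0,0],0],[[0.036,0,0],0],[[0,0,0],0]], jaw=0)

```text
time_s: 8.2
tool_pos: [0.4154, 0.2327, 0.2336]
orientation: [[-0.997, -0.081, 0.007], [-0.081, 0.997, -0.009], [-0.006, -0.01, -1.0]]
force: [0.2, -0.8, -0.1]
gripper_width: -0.0
```

```bash
python3 -c "
from h import *
status([-33,0,103])
a=robot.camera('side');w=robot.camera('wrist')
c=np.zeros((400,800,3),np.uint8);c[:,:400]=cv2.resize(a[90:190,130:230],(400,400),interpolation=cv2.INTER_CUBIC);c[:300,400:]=cv2.resize(w,(400,300))
cv2.imwrite('pics/s3.png',c[...,::-1])"
```

```text
t 8.20 box(mm) [-37.8  -1.4 233.6] world [0.4154 0.2327 0.2336] F [ 0.2 -0.8 -0.1] w -0.0
spin needed -0.001 tool z [ 0.007 -0.009 -1.   ]
[-33, 0, 103] shift mm [ -4.    2.7 130.6]
```

View pics/s3.png

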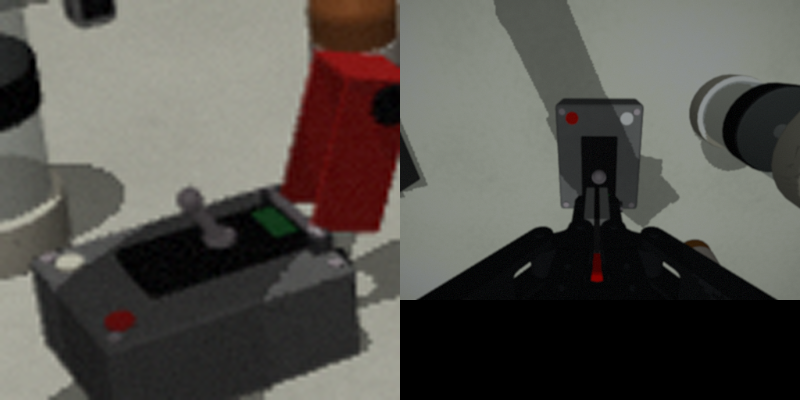

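Request:
step_arm(targets=[[[0,0.001,0.03],0],[[0,0.001,0.03],0],[[0.001,0,0.025],0],[[0.001,0,0.02],0],[[0,0,0],0]])

```text
time_s: 8.93
tool_pos: [0.4266, 0.2361, 0.1247]
orientation: [[-0.997, -0.072, 0.019], [-0.072, 0.997, -0.003], [-0.018, -0.005, -1.0]]
force: [-0.3, 0.2, 0.6]
gripper_width: 0.0
```

```bash
python3 -c "
from h import *
status([-33,0,103])"
```

```text
t 8.93 box(mm) [-26.4   1.1 124.7] world [0.4266 0.2361 0.1247] F [-0.3  0.2  0.6] w 0.0
spin needed -0.01 tool z [ 0.019 -0.003 -1.   ]
[-33, 0, 103] shift mm [ 7.  -1.1 21.6]
```

Request:
step_arm(targets=[[[0.007,-0.001,0.008],-0.005],[[0.003,0,0.01],-0.005],[[0.001,0,0.004],0],[[0,0,0],0]])

```text
time_s: 9.43
tool_pos: [0.4174, 0.2348, 0.1022]
orientation: [[-0.996, -0.082, 0.022], [-0.082, 0.997, -0.001], [-0.022, -0.003, -1.0]]
force: [-0.7, 0.6, -0.4]
gripper_width: -0.0003
```

```bash
python3 -c "
from h import *
status([-33,0,103],[15,0,103])"
```

```text
t 9.43 box(mm) [-35.6   0.6 102.2] world [0.4174 0.2348 0.1022] F [-0.7  0.6 -0.4] w -0.0003
spin needed -0.0 tool z [ 0.022 -0.001 -1.   ]
[-33, 0, 103] shift mm [-2.6 -0.6 -0.7]
[15, 0, 103] shift mm [-48.   0.   1.]
```

Request:
step_arm(targets=[[[-0.01,0,0],0],[[-0.008,0,0],0],[[-0.007,0,0],0],[[-0.007,0,0],0],[[-0.007,0,0],0]])

```text
time_s: 10.05
tool_pos: [0.4587, 0.2381, 0.1039]
orientation: [[-0.996, -0.082, 0.022], [-0.082, 0.997, -0.001], [-0.022, -0.003, -1.0]]
force: [-1.5, 0.1, 0.8]
gripper_width: -0.0
```

```bash
python3 -c "
from h import *
status([15,0,103])"
```

```text
t 10.05 box(mm) [  5.8   0.4 103.9] world [0.4587 0.2381 0.1039] F [-1.5  0.1  0.8] w -0.0
spin needed -0.0 tool z [ 0.022 -0.001 -1.   ]
[15, 0, 103] shift mm [-9.2 -0.4  1.1]
```

Request:
step_arm(targets=[[[-0.004,0,0.001],0],[[-0.004,0,0],0],[[-0.002,0,0],0]])

```text
time_s: 10.42
tool_pos: [0.4646, 0.2385, 0.1026]
orientation: [[-0.996, -0.083, 0.013], [-0.083, 0.997, -0.004], [-0.013, -0.005, -1.0]]
force: [-5.9, 0.0, 7.3]
gripper_width: 0.0001
```

```bash
python3 -c "
from h import *
status([15,0,103])"
```

```text
t 10.43 box(mm) [ 11.7   0.3 102.6] world [0.4646 0.2385 0.1026] F [-5.9  0.   7.3] w 0.0001
spin needed 0.001 tool z [ 0.013 -0.004 -1.   ]
[15, 0, 103] shift mm [-3.3 -0.3 -0.4]
```

Request:
step_arm(targets=[[[-0.004,0,-0.001],0],[[-0.004,0,-0.001],0]])

```text
time_s: 10.68
tool_pos: [0.4651, 0.2384, 0.1033]
orientation: [[-0.996, -0.087, -0.0], [-0.087, 0.996, -0.009], [0.001, -0.009, -1.0]]
force: [-7.9, 0.9, 0.5]
gripper_width: 0.0001
```

```bash
python3 -c "
from h import *
status([15,0,103])
a=robot.camera('side');w=robot.camera('wrist')
c=np.zeros((400,800,3),np.uint8);c[:,:400]=cv2.resize(a[90:190,130:230],(400,400),interpolation=cv2.INTER_CUBIC);c[:300,400:]=cv2.resize(w,(400,300))
cv2.imwrite('pics/s4.png',c[...,::-1])"
```

```text
t 10.68 box(mm) [ 12.1   0.2 103.3] world [0.4651 0.2384 0.1033] F [-7.9  0.9  0.5] w 0.0001
spin needed 0.006 tool z [-0.    -0.009 -1.   ]
[15, 0, 103] shift mm [-2.9 -0.2  0.3]
```

View pics/s4.png

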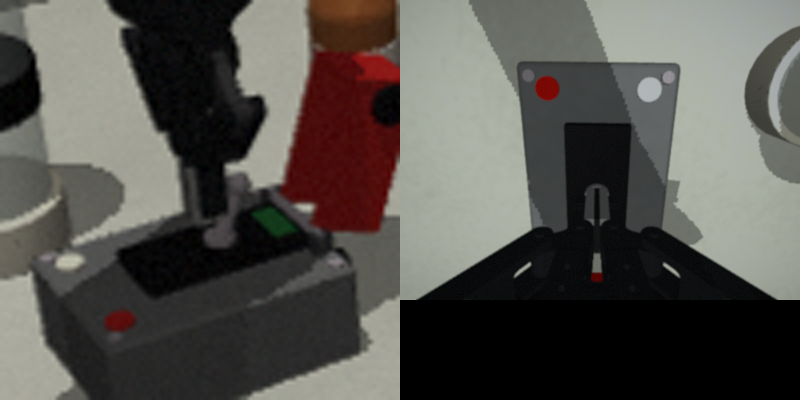

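Request:
step_arm(targets=[[[0.01,0,0],0],[[0.012,0,0],0],[[0.005,0,-0.02],0],[[0,0,-0.04],0],[[0,0,-0.04],0],[[0,0,-0.03],0],[[0,0,0],0]])

```text
time_s: 11.65
tool_pos: [0.4365, 0.2373, 0.237]
orientation: [[-0.996, -0.088, 0.004], [-0.088, 0.996, -0.009], [-0.003, -0.009, -1.0]]
force: [-0.1, -0.2, -0.1]
gripper_width: -0.0002
```

```bash
python3 -c "
from h import *
status([175,0,225],[175,0,140])
a=robot.camera('side');t=robot.camera('top')
P=O+np.array([[32.8,0,98.6],[3.2,0,98.6]])/1000@B.T
f=lambda im,x,y:cv2.resize(im[y:y+100,x:x+100],(400,400),interpolation=cv2.INTER_CUBIC)
for q in proj('side',P): print('side on/off',(q-[130,90])*4)
c=np.hstack([f(a,130,90),f(t,100,170)])
cv2.imwrite('pics/s5.png',c[...,::-1])"
```

```text
t 11.65 box(mm) [-16.4   1.5 237. ] world [0.4365 0.2373 0.237 ] F [-0.1 -0.2 -0.1] w -0.0002
spin needed 0.006 tool z [ 0.004 -0.009 -1.   ]
[175, 0, 225] shift mm [-191.4   -2.6   12.7]
[175, 0, 140] shift mm [ 0.3  0.8 85. ]
side on/off [238.04317194 185.7736375 ]
side on/off [189.2582686  200.94847339]
```

View pics/s5.png

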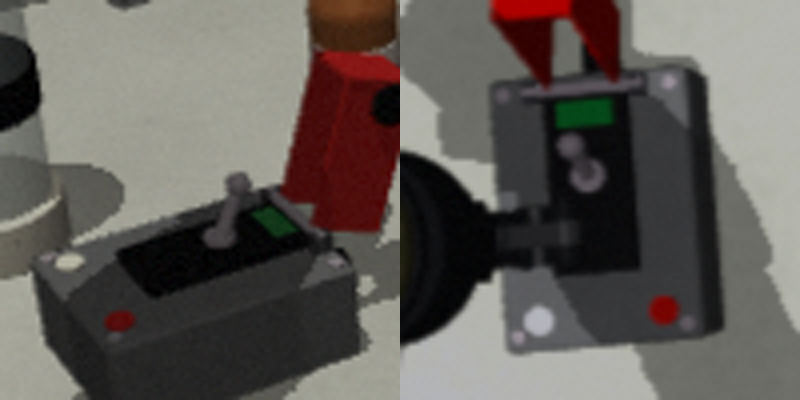

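Request:
step_arm(targets=[[[-0.038,-0.001,0],0.003],[[-0.039,0,0],0.003],[[-0.039,0,0],0],[[-0.039,0,0],0],[[-0.039,0,0],0],[[0,0,0],0]])

```text
time_s: 12.5
tool_pos: [0.6286, 0.2493, 0.2217]
orientation: [[-0.996, -0.085, -0.015], [-0.085, 0.996, -0.023], [0.017, -0.022, -1.0]]
force: [-1.0, -0.7, -0.2]
gripper_width: 0.0001
```

```bash
python3 -c "
from h import *
status([178,0,140])
print(ray('top',[(33*1.28,98*1.28),(62*1.28,112*1.28)],.12),ray('top',[(62*1.28,112*1.28)],0))"
```

```text
t 12.50 box(mm) [176.   -2.3 221.7] world [0.6286 0.2493 0.2217] F [-1.  -0.7 -0.2] w 0.0001
spin needed 0.003 tool z [-0.015 -0.023 -1.   ]
[178, 0, 140] shift mm [-3.4  4.1 81.6]
[[0.65542922 0.44402706 0.12      ]
 [0.61677947 0.36537011 0.12      ]] [[0.64006279 0.41765763 0.        ]]
```

Request:
step_arm(targets=[[[-0.002,0.001,0.026],0],[[-0.002,0.001,0.026],0],[[0,0,0.022],0],[[0,0,0],0]])

```text
time_s: 13.0
tool_pos: [0.6247, 0.2493, 0.1396]
orientation: [[-0.996, -0.089, -0.026], [-0.088, 0.996, -0.028], [0.028, -0.026, -0.999]]
force: [0.1, 0.2, -0.5]
gripper_width: 0.0002
```

```bash
python3 -c "
from h import *
status([145,0,140],[105,0,140])"
```

```text
t 13.00 box(mm) [172.2  -2.  139.6] world [0.6247 0.2493 0.1396] F [ 0.1  0.2 -0.5] w 0.0002
spin needed 0.007 tool z [-0.026 -0.028 -0.999]
[145, 0, 140] shift mm [27.1  2.2  0.3]
[105, 0, 140] shift mm [40.   0.3  1.1]
```

Request:
step_arm(targets=[[[0.012,0,0],0],[[0.01,0,0],0],[[0.009,0,0],0],[[0.009,0,0],0],[[0.009,0,0],0],[[0.009,0,0],0],[[0.008,0,0],0],[[0,0,0],0]])

```text
time_s: 14.0
tool_pos: [0.5552, 0.2443, 0.1438]
orientation: [[-0.996, -0.09, -0.023], [-0.089, 0.996, -0.027], [0.025, -0.025, -0.999]]
force: [-0.3, 1.1, -0.9]
gripper_width: -0.0
```

```bash
python3 -c "
from h import *
status([95,0,140])
a=robot.camera('side')
cv2.imwrite('pics/s6.png',cv2.resize(a[90:190,130:230],(400,400),interpolation=cv2.INTER_CUBIC)[...,::-1])"
```

```text
t 14.00 box(mm) [102.4  -1.2 143.8] world [0.5552 0.2443 0.1438] F [-0.3  1.1 -0.9] w -0.0
spin needed 0.008 tool z [-0.023 -0.027 -0.999]
[95, 0, 140] shift mm [7.3 1.4 3.9]
```

View pics/s6.png

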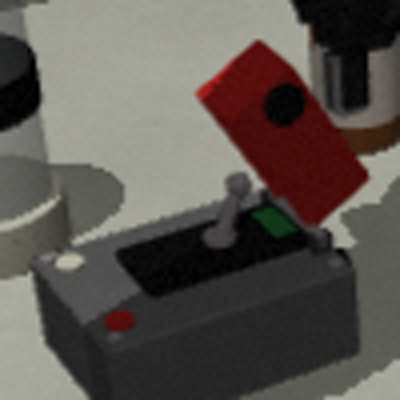

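Request:
step_arm(targets=[[[-0.015,0,0],0],[[-0.01,0,-0.03],0],[[0,0,-0.04],0],[[0,0,-0.04],0],[[0,0,0],0],[[0,0,0],0],[[0,0,0],0],[[0,0,0],0]])

```text
time_s: 15.05
tool_pos: [0.5832, 0.2478, 0.2515]
orientation: [[-0.996, -0.088, -0.03], [-0.087, 0.996, -0.031], [0.033, -0.028, -0.999]]
force: [0.4, 0.8, -0.1]
gripper_width: -0.0003
```

```bash
python3 -c "
from h import *
status()
a=robot.camera('side');t=robot.camera('top')
f=lambda im,x,y:cv2.resize(im[y:y+100,x:x+100],(400,400),interpolation=cv2.INTER_CUBIC)
c=np.hstack([f(a,130,110),f(t,100,170)])
cv2.imwrite('pics/s7.png',c[...,::-1])
b=cv2.imread('pics/side0.png')[...,::-1]; d=np.abs(a[125:165,155:220].astype(int)-b[125:165,155:220]); print('diff vs start, hood region',d.mean(),d.max())"
```

```text
t 15.05 box(mm) [ 1.306e+02 -1.000e-01  2.515e+02] world [0.5832 0.2478 0.2515] F [ 0.4  0.8 -0.1] w -0.0003
spin needed 0.006 tool z [-0.03  -0.031 -0.999]
diff vs start, hood region 9.636794871794871 68
```

View pics/s7.png

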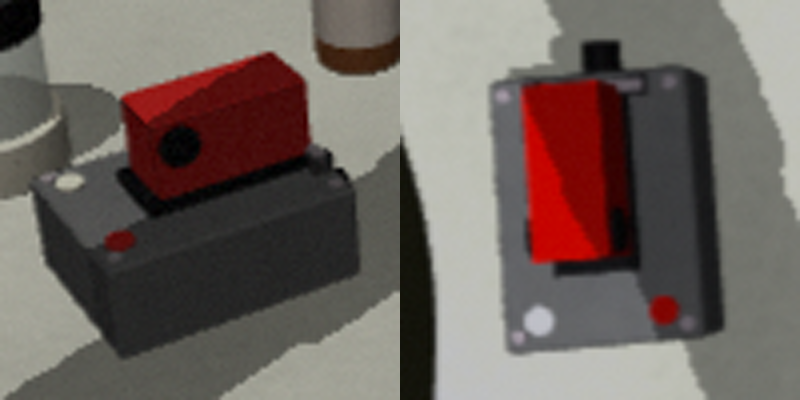

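```bash
python3 -c "
from rig import robot
print(robot.hand_in())"
```

```text
the job is handed in; nothing more can be done
None
```

I switched the red box's toggle on and let the guard drop shut over it, then handed in at about 15 s of the 48 s allowed. The hand-in gives no verdict.

- **Guard lift:** I pinched the guard by its bosses and swung it to about 1.8 rad. It stayed open on release, and the side picture showed the toggle still off.
- **Toggle throw:** Closed fingers pushed the toggle to its hard stop at about 8 N. In the side picture its ball sat about 2 px (in the 4x enlarged crop) from the computed "on" position.
- **Guard shut:** I tipped the guard from behind and it fell by itself. In the side and top pictures its outline and boss are back where they were at the start. A raw pixel difference over the hood was not zero (mean 9.6), probably from the arm's shadow. I could no longer see the toggle once the guard was shut.
- **Contact:** The gripper was 0.25 m up, clear of everything, with wrist force under 1 N. I kept well away from the blue box throughout.

The tool tilted by up to about 2° and drifted by up to about 15 mm between moves. I corrected the position before the grasp and before lowering beside the toggle.

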